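# Load the grinding balls into the mill jar

## Task

Pick up the blue scoop that holds the two white ceramic grinding balls and pour both balls through the orange funnel down into its clear jar. Then put the empty scoop back on the bench, set down gently and standing level on its base.

Things in the scene. Friction and masses are not known exactly. Their poses are not given: they have to be found in the camera images.
- scoop: Blue 160 g scoop (mm). Origin: centre of flat underside, z up, +x to closed back (x=46), -x to pouring end. 64 wide, walls 32 high; floor rises as 30 degree ramp to open pouring edge at x=-73, z=19: contents roll out when tipped well past 30 degrees. Handle: black 22 square post at x=y=0, z 38 to 98, on a bridge the balls pass under. A grey scoop with dark rollers is a bystander.
- jar: Clear upright jar (mm: 46 outside, 40 inside diameter, floor z=16, mouth z=127) with a wide orange funnel fixed on it and a dark round foot (90 diameter); fixed to the bench. Origin: centre of the foot's underside, z up. Funnel: cone from 40 mm throat at z=125 to rim at z=180, 126 inside diameter. A like jar with a grey funnel, 160 to 310 mm to its side, is a bystander.
- ball0_center (a point): Centre of the first white ceramic ball, 18 mm diameter, 18 g, lying loose in the blue scoop and free to roll in it.
- ball1_center (a point): Centre of the second white ceramic ball, the same as the first.
Mind the look-alikes: they are no part of the job. Of the things that look like the scoop, the middle-sized one is meant.

How it is judged:
On the way:
1. the blue scoop is held over the orange funnel, tipped at least 30 degrees, with both balls there (angle between scoop's own z axis and vertical above 0.52 rad and z of scoop in the frame of jar above 0.15 m and horizontal distance between scoop and jar below 0.16 m and horizontal distance between each of ball0_center, ball1_center and jar below 0.2 m), for 0.1 s.
At the end, for the whole second after the job is handed in: Both white balls lie in the clear jar under the orange funnel (centres within 23 mm of its axis, 10 to 110 mm above its underside); the blue scoop stands on the bench, level within 0.12 rad, underside within 10 mm of the bench, released and at rest (under 0.03 m/s, 0.2 rad/s) (horizontal distance between each of ball0_center, ball1_center and jar below 0.023 m and z of ball0_center in the frame of jar between 0.01 and 0.11 m and z of ball1_center in the frame of jar between 0.01 and 0.11 m and angle between scoop's own z axis and vertical below 0.12 rad and height (world z) of scoop below 0.01 m and linear speed of scoop below 0.03 m/s and angular speed of scoop below 0.2 rad/s); the robot touches nothing.
It fails at once if the scoop is dropped or slammed onto the bench (faster than 0.6 m/s within 15 mm of it) (height (world z) of scoop below 0.015 m and linear speed of scoop above 0.6 m/s).
It also fails if it takes over 58 s, if anything falls off the work surface, if the arm or the gripper's body presses on something with over 40 N, if the wrist force passes 120 N, or if a joint passes its speed limit or range.

## Robot

A 6-joint arm with a two-finger parallel gripper is mounted at the origin on the work surface. World frame = base frame: x ahead of the robot, y to its left, z up, the work surface at z = 0. Lengths are in m, angles in rad, forces in N, time in s.
With the tool pointing down it reaches from about 0.325 to 0.85 m from the base axis. Payload 15.5 kg.
Tool frame: the origin (TCP) lies at the very end of the fingers, on their centre line; the grasp point (between the pads) lies 19 mm behind it; z points along the fingers, y is the line along which they close (so a half turn about z gives the same grasp; the last joint's range is limited). The gripper opens to 91 mm and grips with 3 to 60 N. Pads are 32 mm wide; open, the fingers measure 118 mm over their backs; the gripper's body (76 mm by 178 mm) begins 60 mm behind the grasp point.
Start: joints at [-1.212, 0.494, 1.345, -0, 1.302, -0.096], TCP at [0.274, -0.562, 0.214] pointing down, gripper open.
Joint ranges: [-2.91, 2.91], [-0.82, 2.16], [0.22, 2.67], [-1.22, 4.37], [0.12, 2.79], [-3.08, 3.08]. Speed limits (rad/s): [1.89, 1.89, 2.57, 3.01, 3.01, 3.01].

## Interface

Orientations are given as a 3x3 rotation matrix whose columns are the frame's x, y, z axes.
In Python, from plant import env gives the robot as it stands. The module is installed in compiled form; this text tells all that it offers. Calls block until the motion is done:
- env.move_pose(position, orientation): joint-space move of the TCP to a pose.
- env.movel(position, frame=None, speed=0.15): straight line of the TCP; frame=None keeps the orientation; speed is the mean speed in m/s.
- env.move_joints(angles): joint-space move.
- env.gripper_to(opening, grasp_force=None): finger opening in m; grasp_force is the grip in N (None keeps the last); returns when the fingers have stopped.
- env.wait(seconds).
- env.ik(position, orientation): joint angles nearest the present ones, or None.
- env.camera(name): name is "side" or "top"; returns the picture (480x640x3 uint8, red, green, blue); there is no depth.
- env.get_calibration(name): a dict with "fx", "fy", "cx", "cy" (pixels), "T" (4x4, takes a point from camera to world coordinates). Camera axes: x right, y down, z forward; pixel columns grow to the right and rows downward; lengths in m; the calibration is good to about 2 mm. A picture is of the moment at which its call begins. get_calibration takes no time and is no camera call.
A pose or a line that the arm cannot do raises env.IKError and nothing moves.
- env.hand_in(): hands the job in; it is judged then, once.
Readings, each from a call of its own:
- env.read_time(): time.
- env.read_q(): joint angles.
- env.read_dq(): joint speeds.
- env.read_joint_efforts(): joint torques, N m.
- env.read_position(): TCP position.
- env.read_ee_rot(): TCP orientation.
- env.read_wrist_force(): force on the tool from outside, world axes, zero at the start.
- env.read_ft_torque(): the same for the moment, N m.
- env.read_opening(): finger opening in m.
- env.read_grip_force(): force on a finger pad.
Only numpy, scipy, OpenCV 4.12 (cv2) and the standard library are available. Lean on these libraries where they do the work, as an engineer would, in place of code of your own. Each camera call takes 0.05 s, during which the arm holds its last target. There are 200 camera calls.

## Working session

There is one attempt and no reset: what is moved stays moved. The work goes in short steps, each a Python script; the robot and the scene stay as the last script left them, time stands still between calls to the robot, and variables do not carry over. Pictures are saved under pics/ and viewed, at most 10 in all, crops included, and the job is handed in when it is done.

```bash
mkdir -p pics; python3 - <<'E'
from plant import env
import cv2,numpy as np
for n in("top","side"):
    im=env.camera(n); cv2.imwrite(f"pics/{n}0.png",im[:,:,::-1]); c=env.get_calibration(n)
    print(n,c["fx"],c["fy"],c["cx"],c["cy"]);print(np.round(c["T"],4))
print(env.read_time(),env.read_ee_rot().round(3))
E
```

```text
top 538.8707772140001 538.8707772140001 321.6648736377541 243.9564402714932
[[ 0.0172 -0.99    0.1401  0.3374]
 [-0.9997 -0.0193 -0.0137 -0.0814]
 [ 0.0163 -0.1398 -0.99    0.9052]
 [ 0.      0.      0.      1.    ]]
side 587.0518165488886 587.0518165488886 315.50188613078063 242.27767548965224
[[ 0.7942 -0.3428  0.5017 -0.1183]
 [-0.6075 -0.4617  0.6463 -0.8053]
 [ 0.01   -0.8181 -0.575   0.7011]
 [ 0.      0.      0.      1.    ]]
0.1 [[ 0.899  0.438 -0.   ]
 [ 0.438 -0.899  0.001]
 [ 0.    -0.001 -1.   ]]
```

View pics/top0.png

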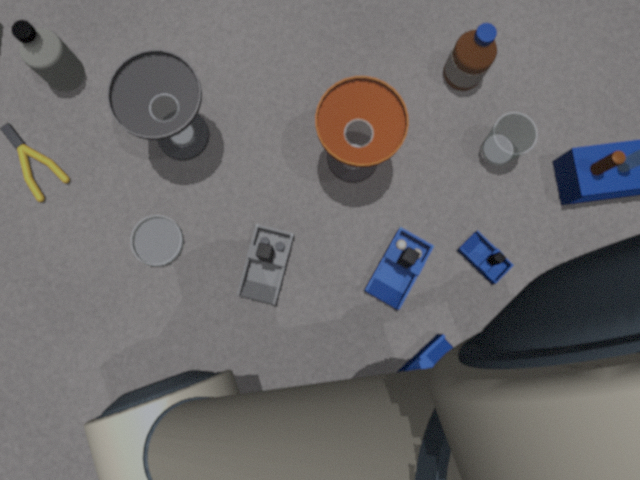

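View pics/side0.png

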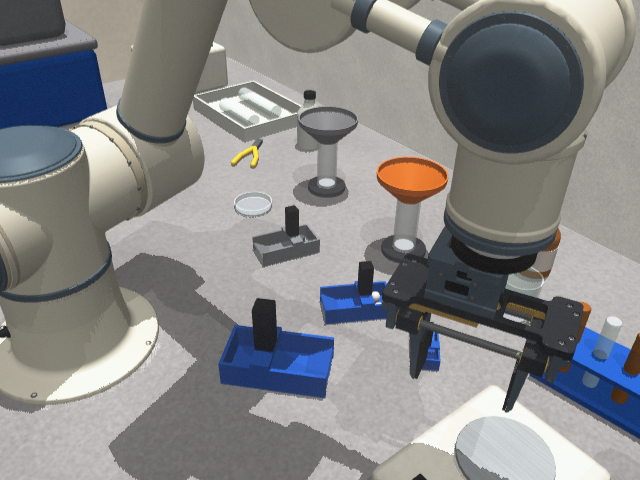

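Candidates for the scoop, in top-view pixels:
- Middle blue (400,268), holding white balls.
- Small blue (485,258).
- Large blue (427,355).
- Grey (267,262).

I choose the middle-sized blue one. The orange funnel's rim is at (361,121). The grey funnel at (155,95) is a bystander.

```bash
cat > h.py <<'E'
import cv2,numpy as np
from plant import env
def pix2w(n,u,v,z):
    c=env.get_calibration(n);T=c["T"]
    d=T[:3,:3]@np.array([(u-c["cx"])/c["fx"],(v-c["cy"])/c["fy"],1.])
    p=T[:3,3]; return p+d*(z-p[2])/d[2]
def w2pix(n,P):
    c=env.get_calibration(n);T=c["T"];q=(np.atleast_2d(P)-T[:3,3])@T[:3,:3]
    return np.c_[c["fx"]*q[:,0]/q[:,2]+c["cx"],c["fy"]*q[:,1]/q[:,2]+c["cy"]]
E
python3 - <<'E'
from h import *
im=cv2.imread("pics/top0.png"); s=cv2.imread("pics/side0.png")
a=cv2.resize(im[220:320,350:450],(600,600),interpolation=cv2.INTER_CUBIC)
cv2.imwrite("pics/crop.png",a)
hsv=cv2.cvtColor(im,cv2.COLOR_BGR2HSV)
m=cv2.inRange(hsv,(3,150,80),(18,255,255));m[:60]=0;m[200:]=0;m[:,:300]=0;m[:,430:]=0
k=max(cv2.findContours(m,cv2.RETR_EXTERNAL,cv2.CHAIN_APPROX_NONE)[0],key=cv2.contourArea)
e=cv2.fitEllipse(cv2.convexHull(k));print("rim",e)
P=np.array([pix2w("top",u,v,.18)[:2] for u,v in cv2.convexHull(k)[:,0]]);(c,r)=cv2.minEnclosingCircle((P*1000).astype(np.float32));print(c,r)
h2=cv2.cvtColor(s,cv2.COLOR_BGR2HSV);m=cv2.inRange(h2,(3,150,80),(18,255,255));m[:,:370]=0;m[:,450:]=0;m[230:]=0
k=max(cv2.findContours(m,cv2.RETR_EXTERNAL,cv2.CHAIN_APPROX_NONE)[0],key=cv2.contourArea)
# side rim: upper contour; left/right extreme
x=k[:,0];l=x[x[:,0].argmin()];r=x[x[:,0].argmax()];print(l,r,pix2w("side",*((l+r)/2.),.18))
m=cv2.inRange(hsv,(105,120,50),(130,255,255));m[:220]=0;m[320:]=0;m[:,:350]=0;m[:,445:]=0
k=max(cv2.findContours(m,cv2.RETR_EXTERNAL,cv2.CHAIN_APPROX_NONE)[0],key=cv2.contourArea)
h=cv2.convexHull(k);b=cv2.boxPoints(cv2.minAreaRect(h));print(b)
print([pix2w("top",u,v,.032).round(4) for u,v in b])
E
```

```text
rim ((361.32818603515625, 122.2497329711914), (85.70072174072266, 90.36872100830078), 96.52218627929688)
(615.0418701171875, -144.69639587402344) 64.41328430175781
[377 169] [447 180] [ 0.61273654 -0.152677    0.18      ]
[[363.75836 290.4742 ]
 [399.3199  227.08188]
 [433.5484  246.28323]
 [397.98688 309.67557]]
[array([ 0.3862, -0.1629,  0.032 ]), array([ 0.4915, -0.221 ,  0.032 ]), array([ 0.4607, -0.2772,  0.032 ]), array([ 0.3563, -0.2184,  0.032 ])]
```

View pics/crop.png

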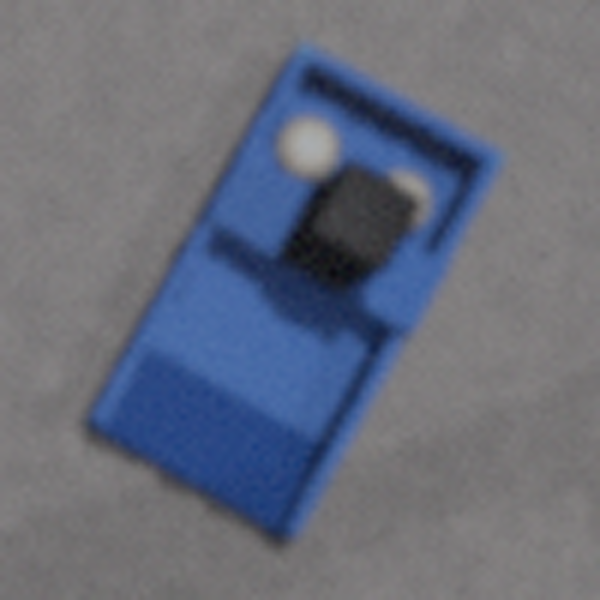

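The crop shows the middle-sized blue scoop. The white balls are at the back, at about (401,244) and (418,253) in the top view. The post top is at about (411,253), and the ramp edge faces the robot at lower left. The measured outline is 64 x 120 mm and the rim radius is 64 mm, both matching the description. I'll cross-check the origin against the post top and the side view, then grasp.

```bash
cat >> h.py <<'E'
from scipy.spatial.transform import Rotation as R
JAR=np.array([.615,-.145,0]); SC=np.array([.4355,-.2267,0]); AZ=np.deg2rad(-29.1)
GZ=.056; LIP=np.array([-.073,0,.019])
FLIP=np.diag([1.,-1,-1])
def tool(az,th,o):   # scoop azimuth, tip, origin -> TCP pose
    S=(R.from_euler("z",az)*R.from_euler("y",-th)).as_matrix()
    return o+S@[0,0,GZ],S@FLIP
def pour(th,L,az=np.arctan2(JAR[1],JAR[0])):
    S=(R.from_euler("z",az)*R.from_euler("y",-th)).as_matrix()
    return tool(az,th,L-S@LIP)
U=np.array([*JAR[:2],0])/np.hypot(*JAR[:2])
E
python3 - <<'E'
from h import *
print("posttop top",w2pix("top",SC+[0,0,.098]),"side",w2pix("side",SC+[0,0,.098]), "jar foot side",w2pix("side",JAR),"rim",w2pix("side",JAR+[0,0,.18]))
q0=env.read_q()
up=tool(AZ,0,SC+[0,0,.2]); print(env.ik(*up),env.ik(*tool(AZ,0,SC)))
for t in(0,30,50,65): print(t,env.ik(*pour(np.deg2rad(t),JAR+U*.012+[0,0,.215])))
p=env.read_position(); env.movel(p+[0,0,.12],speed=.2)
env.move_pose(*tool(AZ,0,SC+[0,0,.14]))
for n in("top","side"): cv2.imwrite(f"pics/{n}1.png",env.camera(n)[:,:,::-1])
s=cv2.imread("pics/side1.png")[150:400,240:540]; cv2.imwrite("pics/s1.png",cv2.resize(s,None,fx=2,fy=2))
print(env.read_time(),env.read_position(),w2pix("side",env.read_position()))
E
```

```text
posttop top [[410.15283153 256.21693777]] side [[363.85829675 263.66909571]] jar foot side [[400.87930996 250.75899093]] rim [[409.92458469 172.55986217]]
[-6.01645064e-01  2.60697015e-01  1.60511457e+00 -4.44089210e-16
  1.27578107e+00  1.47704208e+00] [-6.01645064e-01  5.40955723e-01  1.83882411e+00 -4.44089210e-16
  7.61812819e-01  1.47704208e+00]
0 [-3.14779944e-01  6.03523757e-01  1.03410433e+00 -4.44089210e-16
  1.50396456e+00  1.48756015e+00]
30 [-0.34815706  0.31168901  1.5878378   0.08800528  0.72333627  1.40364834]
50 [-0.38406384  0.23455097  1.94149672  0.87191788  0.15261649  0.60615683]
65 [-0.41796831  0.31000214  2.19440609  2.79452844  0.51652408 -1.3456184 ]
2.425 [ 0.43554791 -0.22747722  0.19607231] [[367.71090117 215.15689487]]
```

View pics/s1.png

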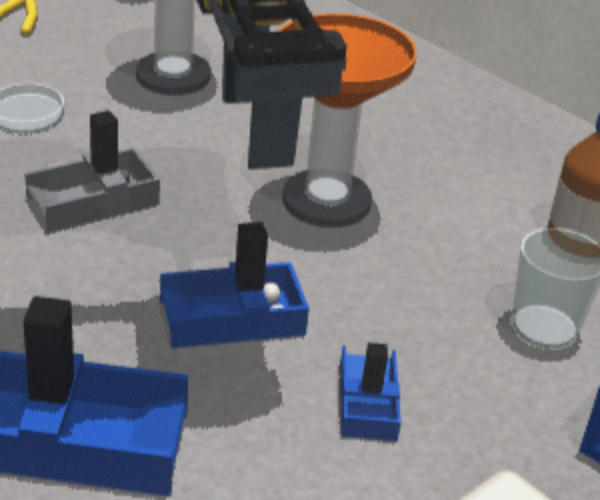

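The side view agrees: the post top is at about (366,263) against a predicted (364,264), and the balls are still in the scoop. Tipping straight towards the base runs near the wrist singularity, so I'll scan pouring azimuths and grasp yaws for a smooth joint path.

```bash
python3 - <<'E'
from h import *
az0=np.arctan2(JAR[1],JAR[0]); out=[]
ths=np.deg2rad([0,15,30,45,55,65])
for yaw in(0,90,180,270):
  Y=R.from_euler("z",yaw,degrees=True).as_matrix()
  g=env.ik(tool(AZ,0,SC)[0],tool(AZ,0,SC)[1]@Y)
  if g is None: continue
  for da in range(-180,180,20):
    az=az0+np.deg2rad(da);off=np.array([np.cos(az),np.sin(az),0])
    qs=[]
    for t in ths:
      p,M=pour(t,JAR+off*.012+[0,0,.215],az); q=env.ik(p,M@Y)
      if q is None: break
      qs.append(q)
    if len(qs)<5: continue
    qs=np.array(qs);d=np.abs(np.diff(qs,axis=0)).max()
    out.append((d,yaw,da,len(qs),np.round(g,2),qs[0].round(2),qs[-1].round(2)))
out.sort(key=lambda o:o[0])
for o in out[:14]: print(round(o[0],2),*o[1:])
E
```

```text
0.23 0 120 6 [-0.6   0.54  1.84 -0.    0.76  1.48] [-0.21  0.42  1.37 -0.    1.35 -0.5 ] [-0.63  0.91  0.83  0.8   2.27 -0.68]
0.23 90 120 6 [-0.6   0.54  1.84 -0.    0.76  3.05] [-0.21  0.42  1.37 -0.    1.35  1.07] [-0.63  0.91  0.83  0.8   2.27  0.89]
0.23 180 120 6 [-0.6   0.54  1.84 -0.    0.76 -1.66] [-0.21  0.42  1.37 -0.    1.35  2.64] [-0.63  0.91  0.83  0.8   2.27  2.46]
0.23 270 120 6 [-0.6   0.54  1.84 -0.    0.76 -0.09] [-0.21  0.42  1.37 -0.    1.35 -2.07] [-0.63  0.91  0.83  0.8   2.27 -2.25]
0.23 0 -120 6 [-0.6   0.54  1.84 -0.    0.76  1.48] [-0.46  0.42  1.37 -0.    1.35 -2.84] [ 0.03  0.91  0.83 -0.89  2.17 -2.58]
0.23 90 -120 6 [-0.6   0.54  1.84 -0.    0.76  3.05] [-0.46  0.42  1.37 -0.    1.35 -1.27] [ 0.03  0.91  0.83 -0.89  2.17 -1.01]
0.23 180 -120 6 [-0.6   0.54  1.84 -0.    0.76 -1.66] [-0.46  0.42  1.37 -0.    1.35  0.3 ] [ 0.03  0.91  0.83 -0.89  2.17  0.56]
0.23 270 -120 6 [-0.6   0.54  1.84 -0.    0.76 -0.09] [-0.46  0.42  1.37 -0.    1.35  1.87] [ 0.03  0.91  0.83 -0.89  2.17  2.13]
0.25 0 100 6 [-0.6   0.54  1.84 -0.    0.76  1.48] [-0.19  0.46  1.3  -0.    1.38 -0.14] [-0.73  0.78  1.11  0.88  1.98 -0.63]
0.25 90 100 6 [-0.6   0.54  1.84 -0.    0.76  3.05] [-0.19  0.46  1.3  -0.    1.38  1.44] [-0.73  0.78  1.11  0.88  1.98  0.94]
0.25 180 100 6 [-0.6   0.54  1.84 -0.    0.76 -1.66] [-0.19  0.46  1.3  -0.    1.38  3.01] [-0.73  0.78  1.11  0.88  1.98  2.51]
0.25 270 100 6 [-0.6   0.54  1.84 -0.    0.76 -0.09] [-0.19  0.46  1.3  -0.    1.38 -1.71] [-0.73  0.78  1.11  0.88  1.98 -2.2 ]
0.26 90 -100 6 [-0.6   0.54  1.84 -0.    0.76  3.05] [-0.46  0.46  1.3  -0.    1.38 -1.63] [ 0.11  0.78  1.11 -0.97  1.86 -1.04]
0.26 180 -100 6 [-0.6   0.54  1.84 -0.    0.76 -1.66] [-0.46  0.46  1.3  -0.    1.38 -0.06] [ 0.11  0.78  1.11 -0.97  1.86  0.53]
```

Pouring towards -y, with the scoop on the +y side of the funnel (da=110) and yaw 0, gives a smooth path. Next I'll grasp, lift and check.

```bash
sed -i 's/^JAR=.*SC=np/JAR=np.array([.615,-.1465,0]); SC=np/; s/SC=np.array(\[.4355/SC=np.array([.437/' h.py
cat >> h.py <<'E'
PAZ=np.arctan2(JAR[1],JAR[0])+np.deg2rad(110); POFF=np.array([np.cos(PAZ),np.sin(PAZ),0])
E
python3 - <<'E'
from h import *
env.movel(*tool(AZ,0,SC+[0,0,.1]),speed=.15)
env.movel(*tool(AZ,0,SC+[0,0,.001]),speed=.1)
print(env.read_wrist_force())
env.gripper_to(.015,50)
print(env.read_opening(),env.read_grip_force(),env.read_wrist_force())
env.movel(*tool(AZ,0,SC+[0,0,.05]),speed=.05)
env.movel(*tool(AZ,0,SC+[0,0,.24]),speed=.12)
print(env.read_wrist_force(),env.read_time(),env.read_opening())
env.movel(*pour(0,JAR+POFF*.012+[0,0,.26],PAZ),speed=.1)
print(env.read_time(),env.read_q().round(2))
for n in("top","side"): cv2.imwrite(f"pics/{n}2.png",env.camera(n)[:,:,::-1])
a=np.hstack([cv2.resize(cv2.imread("pics/top2.png")[20:270,200:500],(400,333)),cv2.resize(cv2.imread("pics/side2.png")[50:300,240:540],(400,333))]);cv2.imwrite("pics/p2.png",a)
E
```

```text
[ 0.73739991 -0.13087219  0.28254346]
0.021407057795978846 49.99200224876404 [-0.09650636  0.56514448 -2.32879712]
[ 0.62294177 -0.53085357 -2.30318244] 7.9083 0.021632448089878232
10.4083 [-0.2   0.4   1.27 -0.    1.47 -0.32]
```

View pics/p2.png

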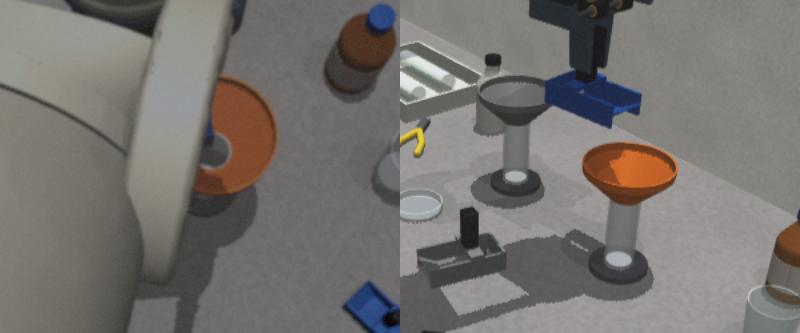

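The scoop is held level. Its lip, at about (625,108) in the composite, sits above the funnel axis as planned (predicted about (632,110)). The wrist force is consistent with the scoop plus balls. Pouring now.

```bash
python3 - <<'E'
from h import *
L=JAR+POFF*.012+[0,0,.215]
for t in (0,12,24,34,42,50,58,66): env.movel(*pour(np.deg2rad(t),L,PAZ),speed=.05)
env.wait(1.0)
print(env.read_time(),env.read_wrist_force(),env.read_opening())
for n in("top","side"): cv2.imwrite(f"pics/{n}3.png",env.camera(n)[:,:,::-1])
a=np.hstack([cv2.resize(cv2.imread("pics/top3.png")[20:270,200:500],(400,333)),cv2.resize(cv2.imread("pics/side3.png")[70:270,310:510],(400,333))]);cv2.imwrite("pics/p3.png",a)
E
```

```text
15.475 [ 0.24321795 -0.43250629 -1.91142533] 0.021921203260881792
```

View pics/p3.png

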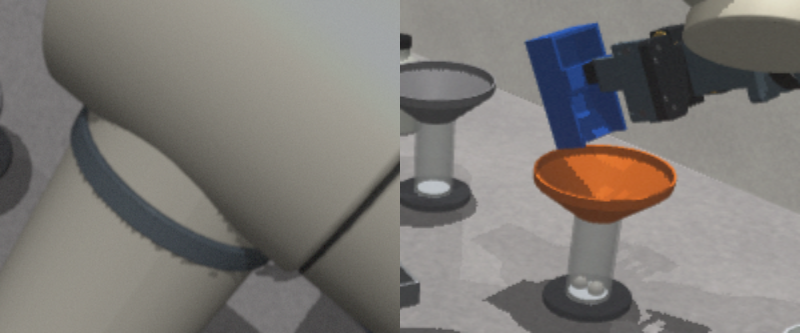

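Both balls lie in the clear jar, at about (580,287) and (597,288) in the composite, and the measured weight has dropped by about 0.4 N. Next I'll bring the scoop back level and put it down at its old spot.

```bash
python3 - <<'E'
from h import *
L=JAR+POFF*.012+[0,0,.225]
for t in (50,25,0): env.movel(*pour(np.deg2rad(t),L,PAZ),speed=.07)
env.movel(*pour(0,L+[0,0,.04],PAZ),speed=.1)
env.movel(*tool(AZ,0,SC+[0,0,.2]),speed=.12)
env.movel(*tool(AZ,0,SC+[0,0,.03]),speed=.12)
f0=env.read_wrist_force()[2]
for n in("side",): cv2.imwrite(f"pics/{n}4.png",env.camera(n)[:,:,::-1])
for z in np.arange(.012,-.004,-.001):
    env.movel(*tool(AZ,0,SC+[0,0,z]),speed=.02)
    f=env.read_wrist_force()[2]
    if f-f0>1.5: break
print(z,f0,f,env.read_time())
cv2.imwrite("pics/s4.png",cv2.resize(env.camera("side")[200:350,270:470,::-1],(800,600)))
E
```

```text
0.005999999999999995 -2.5775574689893217 -0.9275602986903273 24.4417
```

View pics/s4.png

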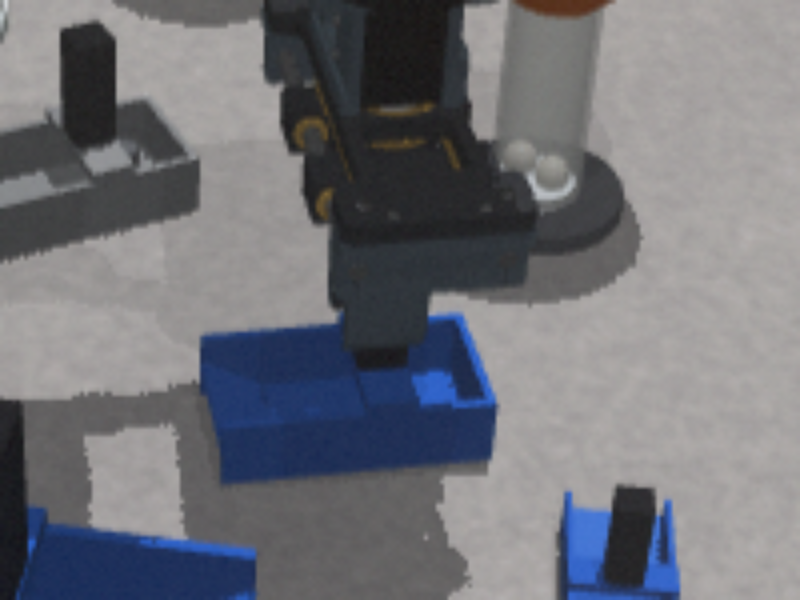

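Contact came about 6 mm early, so the scoop has pivoted slightly in the grip. I'll loosen the grip so it can swing flat, lower it the rest of the way, release, retreat and check.

```bash
python3 - <<'E'
from h import *
env.gripper_to(.015,5); print(env.read_wrist_force(),env.read_ft_torque())
for z in np.arange(.005,-.002,-.001):
    env.movel(*tool(AZ,0,SC+[0,0,z]),speed=.01)
    f=env.read_wrist_force()[2]; print(round(z,3),round(f,2))
    if f>6: break
env.gripper_to(.03); env.wait(.3); env.gripper_to(.07)
p=env.read_position()
env.movel(p+[0,0,.1],speed=.08); env.movel(p+[0,0,.2],speed=.2)
env.wait(.5); print(env.read_time())
cv2.imwrite("pics/s5.png",cv2.resize(env.camera("side")[200:350,270:470,::-1],(800,600)))
E
```

```text
[ 0.34106702 -0.58675295 -1.46128364] [0.08213708 0.06344591 0.02844958]
0.005 -2.43
0.004 -2.24
0.003 -1.97
0.002 -2.02
0.001 -1.44
0.0 1.81
-0.001 3.31
30.425
```

View pics/s5.png

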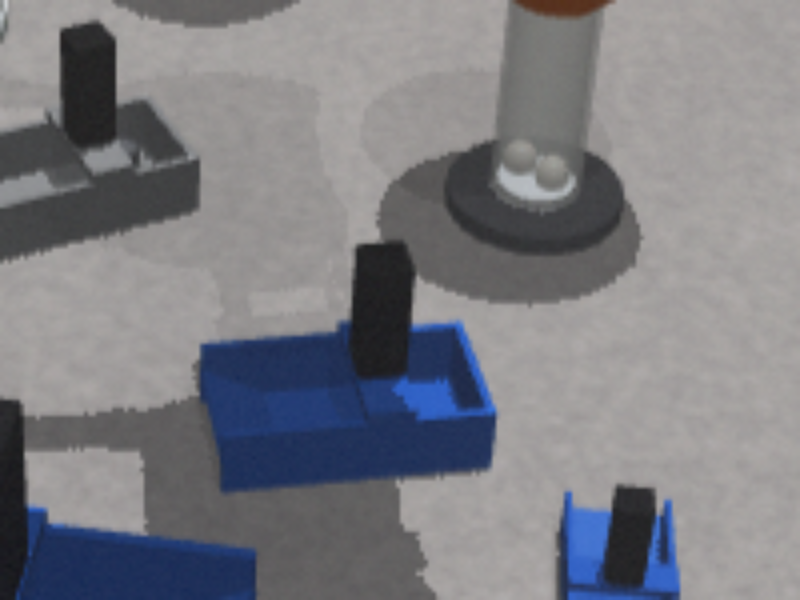

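The scoop stands flat, empty and released at about (355,300) in the side view. Both balls are in the clear jar at about (400,239) and (407,243), and the gripper is clear of everything.

```bash
python3 -c "
from plant import env
print(env.hand_in())"
```

```text
the job is handed in; nothing more can be done
None
```

I poured both balls through the orange funnel into its clear jar, set the empty blue scoop back level at its old spot, and handed the job in at about 30 s of the 58 s allowed; no verdict came back.

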